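# Charge the eyelet press and hold its feed gate at the third click

## Robot

A 7-joint arm with a two-finger parallel gripper is mounted at the origin on the work surface. World frame = base frame: x ahead of the robot, y to its left, z up, the work surface at z = 0. Lengths are in m, angles in rad, forces in N, time in s.
With the tool pointing down it reaches from about 0.35 to 0.9 m from the base axis. Payload 7.2 kg.
Tool frame: the origin (TCP) lies at the very end of the fingers, on their centre line; the grasp point (between the pads) lies 19 mm behind it; z points along the fingers, y is the line along which they close (so a half turn about z gives the same grasp; the last joint's range is limited). The gripper opens to 88 mm and grips with 3 to 60 N. Pads are 20 mm wide; open, the fingers measure 115 mm over their backs; the gripper's body (75 mm by 178 mm) begins 61 mm behind the grasp point.
Start: joints at [1.046, 0.411, -0.013, 1.596, 0.006, 1.134, -0.082], TCP at [0.276, -0.561, 0.223] pointing down, gripper open.
Joint ranges: [-2.95, 2.95], [-0.29, 1.99], [-1.47, 1.44], [0.14, 2.54], [-1.03, 4.17], [0.13, 1.85], [-2.86, 2.86]. Speed limits (rad/s): [2.39, 2.39, 3.01, 3.01, 3.14, 3.14, 3.14].

## Interface

Orientations are given as a unit quaternion [x, y, z, w].
In Python, from workcell import ctrl, viewer gives the robot as it stands.
- The arm moves only by the tool drive_tool, never from a script. Its argument "commands" is a list of rows, each an object with "offset": the shift along the tool's x, y, z scaled (see below), a list of three; "rot": the turn, a rotation vector about the tool's x, y, z scaled (see below), a list of three; "grip": the opening in per cent of the stroke, from 0 (shut) to 100 (fully open). A call has 1 to 12 rows; each row shifts and turns the commanded pose from where the row before left it, along the tool's axes as they then stand; what a row does not reach is not made up. The controller multiplies each number of a shift by 0.12 m and each number of a turn by 360 degrees. A row lasts 1/8 s, in which the tool goes at most 62.5 mm and 10.7 degrees, less where a joint would pass 70% of its speed; a pose out of reach is approached as far as the arm can. A call with a number of a shift or a turn outside -1 to 1 is refused whole. A call with a gripper value outside its range is refused whole. The fingers move at their own pace and stop on an object; "force" is the grip in N (left out, the last holds). Time passes only in rows, so rows that do not move let the fingers close. It gives the time, the measured TCP pose, the force, the opening and the grip force at its end, in the units of the state.
- ctrl.state(): the state, without advancing time (a new reading comes with each control period).
- viewer.get_image(name): name is "scene" or "top" or "wrist"; returns a dict with "pixels" (480x640x3 uint8, blue, green, red), "vfov" (degrees; the focal length in pixels is half the picture's height over the tangent of half this angle, whatever the lens; pixels are square), "cx", "cy" (the principal point, pixels), "rvec" (rotation vector, rad) and "tvec" (3), from world to camera coordinates, as OpenCV has them. Camera axes: x right, y down, z forward; pixel columns grow to the right and rows downward; lengths in m; the calibration is good to about 2 mm. A picture is of the moment at which its call begins. There is no depth.
- ctrl.finish_job(): hands the job in; it is judged then, once.
The state is a dict: "clock": time; "qpos": joint angles; "joint_velocities": joint speeds; "joint_efforts": joint torques, N m; "ee_pos": TCP position; "eef_rot": TCP orientation; "wrist_force": force on the tool from outside, world axes, zero at the start; "ft_torque": the same for the moment, N m; "gripper_width": finger opening in m; "gripper_force": force on a finger pad.
Only numpy, scipy, OpenCV 4.12 (cv2) and the standard library are available. Lean on these libraries where they do the work, as an engineer would, in place of code of your own. Each camera call takes 0.05 s, during which the arm holds its last target. There are 200 camera calls.

## Task

Get the eyelet press ready for the calendars: pour all six brass eyelets from the red scoop into the press's steel feed hopper and stand the empty scoop upright back on the bench. Then turn the black gate knob clockwise (seen from above), feeling for the clicks, to the third click and no further, so that all the eyelets drop through into the feed chute. The gate springs shut if let go, so finish with the knob still gripped and held steady at the third click, and leave everything else on the bench where it is.

Things in the scene. Friction and masses are not known exactly. Their poses are not given: they have to be found in the camera images.
- press: the eyelet press, one fixed grey-green machine on a bed 250 mm (x) x 410 mm (y), 15 mm thick. Origin on the bench straight below the centre of its feed hopper; z up, x points away from the gate knob (roughly away from the robot), y along the chute towards the C-frame with the ram (at y 190 to 320 mm, 245 mm high)
- hopper_mouth (a point): centre of the open steel feed hopper's mouth, at rim height, 150 mm above the bench and 17 mm in x from the press origin. The mouth is 91 mm (press x) by 126 mm (press y). Its side towards the knob is an upright guard, 160 mm high, at press x -28 mm; the other three slope in to a 56 x 56 mm throat over the press origin
- throat (a point): centre of the hopper's throat, over the press origin, 86 mm above the bench, where the orange shutter of the gate closes it from below. Shut gate: eyelets stay in the hopper. First click opens about a quarter of it, the second three quarters, the third all of it
- trough (a point): middle of the feed trough's floor, 20 mm above the bench, 100 mm in y from the press origin. An aluminium chute 66 mm wide slopes down from under the throat (30 degrees) to this level open trough, which ends 150 mm in y from the press origin
- gate: the feed gate: black bar knob on an upright spindle carrying an orange shutter. Origin on its axis at press x -80, y 0, 77.5 mm above the bench; z up, x along the bar towards the shutter, along the press's x while shut. Clockwise from above opens it. A sprung ball clicks into a stop every 20 degrees (20, 40, third 60, 80); end stop at 84. A spring swings it shut when let go
- knob_grip (a point): point on the knob axis at which to grip the bar, 167.5 mm above the bench. Bar 44 mm long (gate x), 13 mm thick (gate y), from 145.5 to 179.5 mm above the bench, over a 44 mm round skirt; hopper guard 50 mm away. Return spring 0.1 to 0.17 N m; in each 20 degrees the resistance also swings by some 0.18 N m: greatest about 5 degrees past a stop, least just before the next
- scoop: red sheet-metal scoop, about 160 g. Origin on its underside, x towards its handle, z up; it pours over its front lip at -x. 68 mm wide (y). Floor from x -14 to +49 mm, then a 20 degree ramp up to the open lip; side and rear walls 42 mm high. Wooden handle block behind: x 52 to 98 mm, 12 mm thick (y), 88 mm high. Eyelets slide at about 20 degrees; tipped lip-down by 60 to 75 degrees it empties
- scoop_lip (a point): middle of the scoop's pouring lip, at x -55 mm, 19 mm above its underside
- scoop_grip (a point): grip point on the scoop's wooden handle, at x +77 mm, 70 mm above its underside (18 mm below the handle's top)
- eyelet0: brass eyelet, one of six alike lying in the scoop at the start: flange 18 mm across and 3 mm thick, barrel 12.4 mm across, 11 mm high in all, 12 g. Origin at the centre of the flange's outer face, z along the barrel
- eyelet1: brass eyelet, one of six alike lying in the scoop at the start: flange 18 mm across and 3 mm thick, barrel 12.4 mm across, 11 mm high in all, 12 g. Origin at the centre of the flange's outer face, z along the barrel
- eyelet2: brass eyelet, one of six alike lying in the scoop at the start: flange 18 mm across and 3 mm thick, barrel 12.4 mm across, 11 mm high in all, 12 g. Origin at the centre of the flange's outer face, z along the barrel
- eyelet3: brass eyelet, one of six alike lying in the scoop at the start: flange 18 mm across and 3 mm thick, barrel 12.4 mm across, 11 mm high in all, 12 g. Origin at the centre of the flange's outer face, z along the barrel
- eyelet4: brass eyelet, one of six alike lying in the scoop at the start: flange 18 mm across and 3 mm thick, barrel 12.4 mm across, 11 mm high in all, 12 g. Origin at the centre of the flange's outer face, z along the barrel
- eyelet5: brass eyelet, one of six alike lying in the scoop at the start: flange 18 mm across and 3 mm thick, barrel 12.4 mm across, 11 mm high in all, 12 g. Origin at the centre of the flange's outer face, z along the barrel
- tape_roll: bystander: roll of brown packing tape lying flat, 90 mm across, 24 mm high; origin at the centre of its underside
- glue: bystander: white glue bottle with orange cap, 48 mm across, 130 mm high; origin at the centre of its underside
- pen_tub: bystander: yellow tub of pens, 90 mm across, about 180 mm high with the pens; origin at the centre of its underside
- stamp: bystander: wooden hand stamp, 55 x 36 mm foot, 66 mm high; origin at the centre of its underside
- stapler: bystander: blue and black desk stapler, 145 x 36 mm, 58 mm high; origin at the centre of its underside
Mind the look-alikes: they are no part of the job. There is more than one size of the scoop; the job needs the largest.

How it is judged:
By the outcome, as a careful person would: the job done as asked, in the order asked, and still so for the second after the job is handed in, while the arm keeps its last pose, push and grip.
It also fails if it takes over 70 s, if anything falls off the work surface, if the arm or the gripper's body presses on something with over 40 N, if the wrist force passes 120 N, or if a joint passes its speed limit or range.

## Working session

There is one attempt and no reset: what is moved stays moved. The work goes in short steps, Python scripts to look and compute and a tool call to move; the robot and the scene stay as the last step left them, time stands still between calls to the robot, and variables do not carry over. Pictures are saved under pics/ and viewed, at most 10 in all, crops included, and the job is handed in when it is done.

Besides the shell and the picture viewer there is one more tool, called after ">>>" in YAML: its name, and indented under it one key for each argument. drive_tool: Moves the arm, as the interface text tells. Shifts and turns lie within -1 to 1; 1 stands for 0.12 m of shift or 360 degrees of turn. Its arguments: {"type":"object","properties":{"commands":{"type":"array"},"force":{"type":"number"}},"required":["commands"]}

```bash
mkdir -p pics; ls
cat > h.py <<'E'
import numpy as np, cv2
from scipy.spatial.transform import Rotation as R
from workcell import ctrl, viewer
def cam(im):
    h=im["pixels"].shape[0]; f=h/2/np.tan(np.radians(im["vfov"])/2)
    K=np.array([[f,0,im["cx"]],[0,f,im["cy"]],[0,0,1]]); return K,R.from_rotvec(np.ravel(im["rvec"])).as_matrix(),np.ravel(im["tvec"])
def proj(im,P):
    K,r,t=cam(im); p=(np.atleast_2d(P)@r.T+t)@K.T; return p[:,:2]/p[:,2:]
def back(im,uv,z):
    K,r,t=cam(im); uv=np.atleast_2d(uv); d=np.c_[uv,np.ones(len(uv))]@np.linalg.inv(K).T@r; c=-r.T@t
    return c+d*((z-c[2])/d[:,2])[:,None]
E
python3 - <<'E'
from h import *
import pickle
for n in("scene","top"):
    im=viewer.get_image(n); pickle.dump(im,open(n+".pkl","wb")); cv2.imwrite(f"pics/{n}0.png",im["pixels"]); print({k:v for k,v in im.items() if k!="pixels"})
print(ctrl.state())
E
```

```text
pics
{'vfov': 51.1984854332906, 'cx': 310.8288838391822, 'cy': 233.3490762362826, 'rvec': array([ 1.20495655,  2.51610755, -0.78849888]), 'tvec': array([ 0.46520189, -0.23927328,  1.25454555])}
{'vfov': 52.40093917933436, 'cx': 326.74422943890045, 'cy': 234.35641895697822, 'rvec': array([ 2.16332245, -2.13603737,  0.1447887 ]), 'tvec': array([-0.15114502,  0.60016305,  0.88430706])}
{'clock': 0.1, 'qpos': array([ 1.04579042,  0.41185658, -0.0127094 ,  1.5969055 ,  0.00558909,
        1.13427716, -0.08221564]), 'joint_velocities': array([-4.64927478e-05, -1.16927135e-03,  1.14344481e-03,  4.80951634e-04,
        9.18155101e-04,  3.74225429e-04, -6.60124845e-04]), 'joint_efforts': array([ 3.63337494e-03, -5.89097106e+01,  6.44151103e-01, -2.91708630e+01,
       -5.38198580e-02,  1.45367277e-02,  6.82543464e-05]), 'ee_pos': array([ 0.27546011, -0.56055144,  0.22189277]), 'eef_rot': array([ 9.74028858e-01,  2.26422804e-01, -2.03265656e-04, -6.75657240e-04]), 'wrist_force': array([ 0.35934378,  0.31959537, -0.42836444]), 'ft_torque': array([-0.02146472, -0.00102278,  0.00397001]), 'gripper_force': 0.0, 'gripper_width': 0.08738235546719382}
```

View pics/scene0.png

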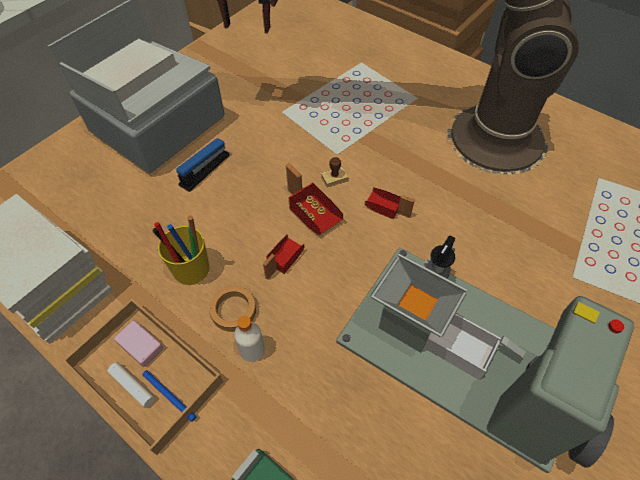

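View pics/top0.png

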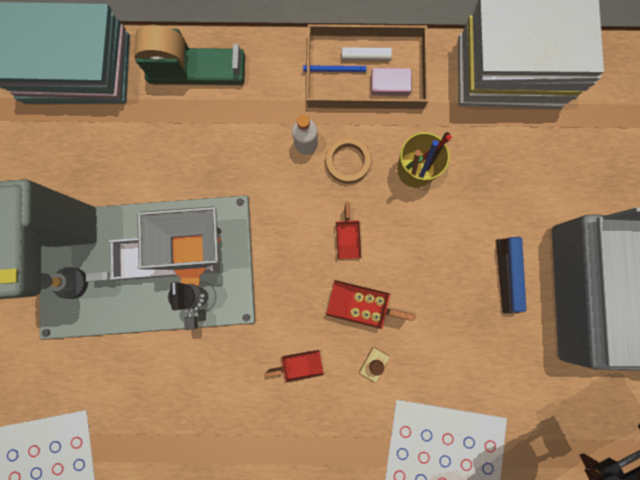

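The scene picture shows the large scoop with six eyelets at about (316,209), the hopper at (420,293) and the knob at (445,250). In the top picture the scoop is at (358,305) with its handle tip at (414,317), the hopper mouth is around (138..217, 208..270) and the knob is near (188,297). Next I'll look at enlarged crops.

Run:
```python
from h import *
import pickle
s=pickle.load(open("scene.pkl","rb"));t=pickle.load(open("top.pkl","rb"))
def crop(im,x,y,w,h): return cv2.resize(im["pixels"][y:y+h,x:x+w],(400,300),interpolation=cv2.INTER_CUBIC)
# scale 4 for 100x75, 4 all
a=crop(t,320,265,100,75); b=crop(s,265,155,100,75)
c=crop(t,130,200,133,100); d=crop(s,365,230,133,100)
cv2.imwrite("pics/crops.png",np.vstack([np.hstack([a,b]),np.hstack([c,d])]))
```

```text
(no output)
```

View pics/crops.png

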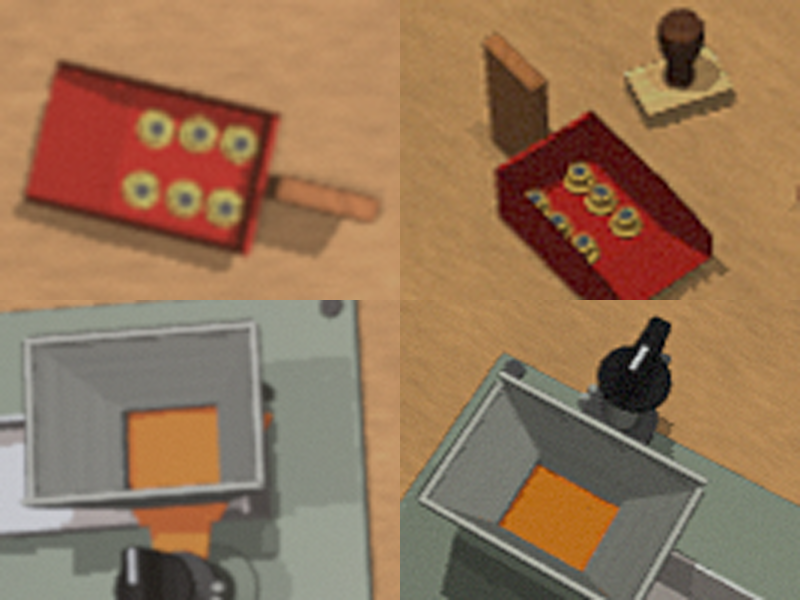

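```bash
cat > fit.py <<'E'
from h import *
import pickle
from scipy.optimize import least_squares
s=pickle.load(open("scene.pkl","rb"));t=pickle.load(open("top.pkl","rb"))
def fit(obs,x0):
    def res(p):
        c,q=np.cos(p[2]),np.sin(p[2]); o=[]
        for im,uv,P in obs:
            P=np.array(P)/1000; W=[p[0]+c*P[0]-q*P[1],p[1]+q*P[0]+c*P[1],P[2]]; o+=list(proj(im,W)[0]-uv)
        return o
    r=least_squares(res,x0,loss="soft_l1"); print(r.x,np.degrees(r.x[2]));print(np.round(np.reshape(res(r.x),(-1,2)),1).tolist()); return r.x
print(back(t,[(188,297),(358,305)],0.0))
fit([(t,(138.3,213.3),(63,64,150)),(t,(215.4,207.7),(63,-64,150)),(t,(218.1,262.2),(-29,-64,160)),(t,(138.3,267.6),(-29,64,160)),
 (s,(400,255),(-29,-64,160)),(s,(466.7,291.7),(-29,64,160)),(s,(372.3,296),(63,-64,150)),(s,(443,335),(63,64,150)),
 (t,(248,197),None) ][:8],[.6,.2,0.])
fit([(t,(389.5,311.3),(52,0,88)),(t,(415,317),(98,0,88)),(t,(390,293.3),(50,34,42)),(t,(381.75,328),(50,-34,42)),(t,(326.75,315),(-55,-34,19)),
 (s,(286.75,164.25),(98,0,88)),(s,(301.75,176.25),(52,0,88)),(s,(313,183.25),(50,-34,42)),(s,(289.5,198),(50,34,42))],[.6,-.1,-1.8])
for u,z in(((376,367),.066),((374,362),0),((285,365),.05),((348,215),.05)): print(u,back(t,u,z))
E
python3 fit.py
```

```text
[[ 0.48107886  0.12529789  0.        ]
 [ 0.46988697 -0.20588967  0.        ]]
[0.5608366  0.10419647 0.08650346] 4.956283006476758
[[0.1, 0.4], [-1.0, 0.5], [-2.7, -0.1], [-1.1, 0.3], [-1.4, -0.6], [-0.2, -1.3], [-0.8, 0.2], [-2.0, 1.0]]
[ 0.47146254 -0.20489775 -1.78929369] -102.5189766962044
[[-0.1, -0.0], [-0.1, 0.4], [-0.9, -0.7], [-0.5, 0.7], [-0.8, 0.1], [-0.2, -0.6], [-2.3, -0.2], [-0.4, -0.5], [-1.1, -0.2]]
(376, 367) [[ 0.36158676 -0.23422755  0.066     ]]
(374, 362) [[ 0.36236825 -0.2369268   0.        ]]
(285, 365) [[ 0.360927   -0.07096647  0.05      ]]
(348, 215) [[ 0.63819234 -0.18321004  0.05      ]]
```

```bash
cat >> h.py <<'E'
def tooldown(yaz):  # tool pointing down, tool y at azimuth yaz (deg)
    x=np.radians(yaz+90); return R.from_matrix(np.array([[np.cos(x),np.sin(x),0],[np.sin(x),-np.cos(x),0],[0,0,-1]]).T)
def rows(p0,r0,p1,r1,n,ease=True):
    """n rows from pose 0 to 1 (straight, slerp), rounding carried along"""
    rv=(r0.inv()*r1).as_rotvec(); p,r=np.array(p0,float),r0; out=[]
    for k in range(1,n+1):
        s=k/n; s=s*s*(3-2*s) if ease else s
        P=np.array(p0)+s*(np.array(p1)-p0); Q=r0*R.from_rotvec(rv*s)
        o=np.round(r.inv().apply(P-p)/.12,2); t=np.round((r.inv()*Q).as_rotvec()/(2*np.pi),3)
        out.append((o.tolist(),t.tolist())); p=p+r.apply(o*.12); r=r*R.from_rotvec(t*2*np.pi)
    for o,t in out: print(o,t)
    print("end",p.round(4),r.as_quat().round(4)); return p,r
def now():
    s=ctrl.state(); open("log.txt","a").write(repr([s["qpos"].tolist(),s["ee_pos"].tolist(),s["eef_rot"].tolist()])+"\n"); return s,np.array(s["ee_pos"]),R.from_quat(s["eef_rot"])
E
python3 - <<'E'
from h import *
s,p,r=now()
rows(p,r,[.4548,-.2801,.15],tooldown(-12.5),11)
E
```

```text
[0.06, -0.03, 0.01] [-0.0, -0.0, -0.003]
[0.15, -0.09, 0.04] [-0.0, -0.0, -0.009]
[0.23, -0.12, 0.06] [-0.0, -0.0, -0.014]
[0.31, -0.12, 0.07] [-0.0, -0.0, -0.017]
[0.35, -0.1, 0.08] [-0.0, -0.0, -0.019]
[0.37, -0.06, 0.08] [-0.0, -0.0, -0.019]
[0.37, -0.01, 0.08] [-0.0, -0.0, -0.019]
[0.32, 0.02, 0.07] [-0.0, -0.0, -0.017]
[0.26, 0.05, 0.06] [-0.0, -0.0, -0.013]
[0.17, 0.05, 0.04] [-0.0, -0.0, -0.009]
[0.06, 0.02, 0.01] [-0.0, -0.0, -0.004]
end [ 0.4543 -0.2806  0.1501] [ 7.79e-01  6.27e-01  1.00e-04 -7.00e-04]
```

>>> drive_tool:
  commands:
    - {"offset": [0.06,-0.03,0.01],"rot": [0,0,-0.003],"grip": 50}
    - {"offset": [0.15,-0.09,0.04],"rot": [0,0,-0.009],"grip": 50}
    - {"offset": [0.23,-0.12,0.06],"rot": [0,0,-0.014],"grip": 50}
    - {"offset": [0.31,-0.12,0.07],"rot": [0,0,-0.017],"grip": 50}
    - {"offset": [0.35,-0.1,0.08],"rot": [0,0,-0.019],"grip": 50}
    - {"offset": [0.37,-0.06,0.08],"rot": [0,0,-0.019],"grip": 50}
    - {"offset": [0.37,-0.01,0.08],"rot": [0,0,-0.019],"grip": 50}
    - {"offset": [0.32,0.02,0.07],"rot": [0,0,-0.017],"grip": 50}
    - {"offset": [0.26,0.05,0.06],"rot": [0,0,-0.013],"grip": 50}
    - {"offset": [0.17,0.05,0.04],"rot": [0,0,-0.009],"grip": 50}
    - {"offset": [0.06,0.02,0.01],"rot": [0,0,-0.004],"grip": 50}
    - {"offset": [0,0,0],"rot": [0,0,0],"grip": 50}

```text
clock: 1.6
ee_pos: [0.4545, -0.2815, 0.1506]
eef_rot: [0.779, 0.627, -0.0, 0.0]
wrist_force: [0.3, -1.2, -0.5]
gripper_width: 0.0436
gripper_force: 0.0
```

Run:
```python
from h import *
s,p,r=now()
print(p,r.as_matrix().round(3).tolist(),s["qpos"].round(3))
im=viewer.get_image("wrist"); K,rr,t=cam(im); print("cam",-rr.T@t)
for nm,P in dict(h1=(52,0,88),h2=(98,0,88),g=(77,0,88)).items():
    a=-1.7893;P=np.array(P)/1000; print(nm,proj(im,[.4715+np.cos(a)*P[0],-.2049+np.sin(a)*P[0],P[2]]))
cv2.imwrite("pics/w1.png",im["pixels"]); import pickle; pickle.dump(im,open("w1.pkl","wb"))
```

```text
[ 0.45451738 -0.28146404  0.15062423] [[0.214, 0.977, -0.0], [0.977, -0.214, -0.0], [-0.0, -0.0, -1.0]] [ 0.716  0.356 -0.315  1.881  0.136  0.925  0.121]
cam [ 0.4682442  -0.21588678  0.31308267]
h1 [[323.67890872 216.04914387]]
h2 [[323.47791285 289.20444569]]
g [[323.56727116 256.68121705]]
```

View pics/w1.png

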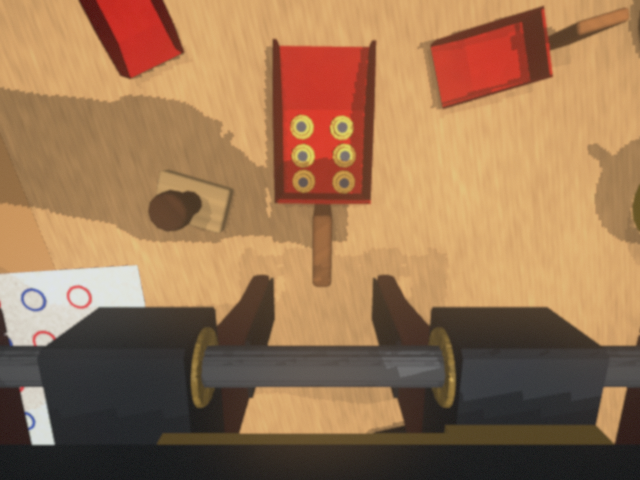

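The wrist picture shows the handle top at (322,206..285), within 2 mm of the prediction and centred between the fingertips. I'll descend and grip.

>>> drive_tool:
  commands:
    - {"offset": [0.0,0,0.1],"rot": [0,0,0],"grip": 50}
    - {"offset": [0.01,0,0.2],"rot": [0,0,0],"grip": 50}
    - {"offset": [0,0,0.2],"rot": [0,0,0],"grip": 50}
    - {"offset": [0,0,0.2],"rot": [0,0,0],"grip": 50}
    - {"offset": [0,0,0.1],"rot": [0,0,0],"grip": 50}
    - {"offset": [0,0,0.03],"rot": [0,0,0],"grip": 50}
    - {"offset": [0,0,0],"rot": [0,0,0],"grip": 0}
    - {"offset": [0,0,0],"rot": [0,0,0],"grip": 0}
    - {"offset": [0,0,0],"rot": [0,0,0],"grip": 0}
    - {"offset": [0,0,0],"rot": [0,0,0],"grip": 0}
    - {"offset": [0,0,0],"rot": [0,0,0],"grip": 0}
  force: 45

```text
clock: 3.02
ee_pos: [0.4551, -0.2801, 0.0515]
eef_rot: [0.779, 0.627, 0.0, 0.0]
wrist_force: [-1.4, 0.4, 4.4]
gripper_width: 0.0119
gripper_force: 45.0
```

Run:
```python
from h import *
s,p,r=now()
print(p,s["gripper_width"],s["wrist_force"],s["qpos"].round(3))
```

```text
[ 0.45508775 -0.28005254  0.05151083] 0.011881769480131695 [-1.36801669  0.38235055  4.35952965] [ 0.683  0.491 -0.284  1.961  0.203  0.715  0.061]
```

>>> drive_tool:
  commands:
    - {"offset": [0,0,-0.03],"rot": [0,0,0],"grip": 0}
    - {"offset": [0,0,-0.1],"rot": [0,0,0],"grip": 0}
    - {"offset": [0,0,-0.18],"rot": [0,0,0],"grip": 0}
    - {"offset": [0,0,-0.23],"rot": [0,0,0],"grip": 0}
    - {"offset": [0,0,-0.25],"rot": [0,0,0],"grip": 0}
    - {"offset": [0,0,-0.25],"rot": [0,0,0],"grip": 0}
    - {"offset": [0,0,-0.25],"rot": [0,0,0],"grip": 0}
    - {"offset": [0,0,-0.23],"rot": [0,0,0],"grip": 0}
    - {"offset": [0,0,-0.18],"rot": [0,0,0],"grip": 0}
    - {"offset": [0,0,-0.1],"rot": [0,0,0],"grip": 0}
    - {"offset": [0,0,-0.05],"rot": [0,0,0],"grip": 0}
    - {"offset": [0,0,0],"rot": [0,0,0],"grip": 0}

```text
clock: 4.53
ee_pos: [0.4547, -0.2798, 0.2728]
eef_rot: [0.779, 0.627, -0.0, -0.0]
wrist_force: [-0.4, -0.1, -2.1]
gripper_width: 0.0119
gripper_force: 45.0
```

```bash
cat > kin.py <<'E'
from h import *
from scipy.optimize import least_squares
D=[eval(l) for l in open("log.txt")]
def fk(q,P,sg):
    # rows: L1,L2,L3,L4, base yaw, tool yaw, lateral offsets at elbow/wrist
    r=R.from_euler('z',P[4]); p=np.array([0,0,P[0]]); L=[0,P[1],0,P[2],0,P[3],0]
    r=R.from_euler('z',P[4]); ax='zyzyzyz'; off={2:P[6],4:P[7],5:P[8]}
    for i in range(7):
        r=r*R.from_euler(ax[i],sg[i]*q[i])
        if i==1: p=p+r.apply([P[6],0,P[1]])
        if i==3: p=p+r.apply([P[7],0,P[2]])
        if i==5: p=p+r.apply([P[8],0,P[3]])
    return p,r*R.from_euler('z',P[5])
def solve(sg):
    def f(P):
        o=[]
        for q,p,e in D:
            a,b=fk(q,P,sg); o+=list((a-p)*10)+list((b.inv()*R.from_quat(e)).as_rotvec())
        o+=list(.01*np.array(P[6:]))
        return o
    return min((least_squares(f,[.3,.42,.4,.3,0,b,0,0,0]) for b in (0,1.57,3.14,-1.57)),key=lambda s:s.cost)
if __name__=="__main__":
    import itertools
    for a,b,c,d in itertools.product([-1,1],repeat=4):
        sg=[a,1,b,1,c,1,d]; s=solve(sg)
        if s.cost<.05: print(sg,s.cost,s.x.round(4))
E
python3 - <<'E'
from h import *
s,p,r=now(); print(s["wrist_force"],s["ft_torque"],s["gripper_width"],p,s["qpos"].round(3))
E
python3 kin.py
```

```text
[-0.40998412 -0.12928961 -2.14504778] [-0.16733024 -0.06826719  0.05984948] 0.011877610033714773 [ 0.45470578 -0.27980361  0.27284319] [ 0.736  0.237 -0.331  1.731  0.082  1.188  0.167]
[-1, 1, -1, 1, -1, 1, -1] 0.0004880474704015629 [-3.903   0.544   0.4473 -3.8132 -0.0783  1.4925  0.01   -0.0054  0.0154]
```

```bash
cat > ik.py <<'E'
from kin import *
lo=np.array([-2.95,-.29,-1.47,.14,-1.03,.13,-2.86]);hi=np.array([2.95,1.99,1.44,2.54,4.17,1.85,2.86])
sg=[-1,1,-1,1,-1,1,-1]
import io
PR=np.array([.561,.104]);PY=np.radians(4.96)
def press(x,y): return PR+np.array([np.cos(PY)*x-np.sin(PY)*y,np.sin(PY)*x+np.cos(PY)*y])/1000
def pose(lip,head,th):
    """TCP pose with lip at `lip`, lip direction azimuth head, tilt th (deg)"""
    r=tooldown(head-90)*R.from_euler('y',-th,degrees=True)
    # lip in tool frame rel. TCP: grip is -19mm z; lip = grip + tool(+132,0,+51)
    return np.array(lip)-r.apply([.132,0,.032]),r
def ik(p,r,q0,P):
    def f(q):
        a,b=fk(q,P,sg); return list((a-p)*20)+list((b.inv()*r).as_rotvec()*3)+list(.003*(q-q0))
    s=least_squares(f,np.clip(q0,lo+.01,hi-.01),bounds=(lo,hi)); a,b=fk(s.x,P,sg); return s.x,np.linalg.norm(a-p)*1000,np.degrees((b.inv()*r).magnitude())
E
python3 - <<'E'
from ik import *
P=solve(sg).x
for L1 in(.28,.34,.40):
    P2=P.copy(); P2[3]=L1-(P[0]-P[3]); P2[0]=L1; print("L1",L1,"L4",P2[3])
    for head in(77,100,120,140,160):
        q=np.array(D[-1][0]); o=[]
        lip=[*press(17,0),.172]
        for th in(0,20,40,60,72):
            p,r=pose(lip,head,th); q,e,a=ik(p,r,q,P2); o.append(f"{e:.0f}/{a:.0f}")
        print(head,o,q.round(2),np.minimum(q-lo,hi-q).min().round(2))
E
```

```text
L1 0.28 L4 0.3698369057152344
77 ['0/0', '0/0', '0/0', '0/0', '0/0'] [-0.92  0.89  0.52  1.27  0.59  1.85 -0.71] 0.0
100 ['0/0', '0/0', '0/0', '0/0', '0/0'] [-0.63  0.69 -0.23  1.6   1.06  1.83 -0.99] 0.02
120 ['0/0', '0/0', '0/0', '0/0', '0/0'] [-0.62  0.55 -0.33  1.89  1.25  1.64 -1.01] 0.21
140 ['0/0', '0/0', '0/0', '0/0', '0/0'] [-0.52  0.42 -0.46  2.18  1.5   1.46 -1.06] 0.36
160 ['0/0', '0/0', '0/0', '0/0', '0/0'] [-0.28  0.29 -0.63  2.43  1.85  1.25 -1.12] 0.11
L1 0.34 L4 0.4298369057152344
77 ['0/0', '0/0', '0/0', '0/0', '0/0'] [-1.04  1.07  0.76  1.13  0.39  1.85 -0.6 ] 0.0
100 ['0/0', '0/0', '0/0', '0/0', '0/0'] [-0.73  0.78 -0.2   1.54  1.    1.85 -1.04] 0.0
120 ['0/0', '0/0', '0/0', '0/0', '0/0'] [-0.72  0.63 -0.32  1.87  1.19  1.68 -1.11] 0.17
140 ['0/0', '0/0', '0/0', '0/0', '0/0'] [-0.65  0.5  -0.47  2.2   1.43  1.53 -1.2 ] 0.32
160 ['0/0', '0/0', '0/0', '0/0', '0/0'] [-0.44  0.39 -0.65  2.51  1.77  1.42 -1.29] 0.03
L1 0.4 L4 0.4898369057152344
77 ['0/0', '0/0', '0/0', '0/0', '2/2'] [-1.17  1.32  1.21  1.01  0.02  1.85 -0.36] 0.0
100 ['0/0', '0/0', '0/0', '0/0', '0/0'] [-0.84  0.87 -0.13  1.44  0.93  1.85 -1.05] 0.0
120 ['0/0', '0/0', '0/0', '0/0', '0/0'] [-0.82  0.72 -0.31  1.83  1.13  1.71 -1.19] 0.14
140 ['0/0', '0/0', '0/0', '0/0', '0/0'] [-0.78  0.6  -0.46  2.21  1.35  1.59 -1.33] 0.26
160 ['0/0', '0/0', '0/0', '0/0', '1/1'] [-0.35  0.71 -1.06  2.54  1.63  1.85 -1.43] 0.0
```

Run:
```python
from ik import *
s,p,r=now()
pA,rA=pose([*press(20,-8),.215],130,0); print(pA)
p,r=rows(p,r,pA,rA,23)
```

```text
[ 0.66646475 -0.0033587   0.247     ]
[0.01, 0.01, 0.0] [-0.0, -0.0, -0.001]
[0.05, 0.02, 0.0] [-0.0, -0.0, -0.002]
[0.06, 0.03, 0.01] [-0.0, -0.0, -0.004]
[0.09, 0.04, 0.01] [-0.0, -0.0, -0.005]
[0.1, 0.06, 0.01] [-0.0, -0.0, -0.006]
[0.12, 0.07, 0.01] [-0.0, -0.0, -0.007]
[0.13, 0.09, 0.01] [-0.0, -0.0, -0.007]
[0.13, 0.1, 0.01] [-0.0, -0.0, -0.009]
[0.13, 0.11, 0.01] [-0.0, -0.0, -0.008]
[0.14, 0.13, 0.02] [-0.0, -0.0, -0.01]
[0.13, 0.13, 0.01] [-0.0, -0.0, -0.009]
[0.12, 0.15, 0.01] [-0.0, -0.0, -0.009]
[0.11, 0.15, 0.02] [-0.0, -0.0, -0.01]
[0.11, 0.15, 0.01] [-0.0, -0.0, -0.009]
[0.09, 0.15, 0.02] [-0.0, -0.0, -0.009]
[0.07, 0.15, 0.01] [-0.0, -0.0, -0.008]
[0.06, 0.14, 0.01] [-0.0, -0.0, -0.008]
[0.05, 0.13, 0.01] [-0.0, -0.0, -0.007]
[0.04, 0.11, 0.01] [-0.0, -0.0, -0.006]
[0.03, 0.09, 0.01] [-0.0, -0.0, -0.005]
[0.02, 0.07, 0.0] [-0.0, -0.0, -0.003]
[0.01, 0.05, 0.0] [-0.0, -0.0, -0.003]
[0.0, 0.02, 0.01] [-0.0, -0.0, -0.0]
end [ 0.6672 -0.0033  0.2464] [ 4.238e-01  9.058e-01 -0.000e+00 -2.000e-04]
```

>>> drive_tool:
  commands:
    - {"offset": [0.01,0.01,0],"rot": [0,0,-0.001],"grip": 0}
    - {"offset": [0.05,0.02,0],"rot": [0,0,-0.002],"grip": 0}
    - {"offset": [0.06,0.03,0.01],"rot": [0,0,-0.004],"grip": 0}
    - {"offset": [0.09,0.04,0.01],"rot": [0,0,-0.005],"grip": 0}
    - {"offset": [0.1,0.06,0.01],"rot": [0,0,-0.006],"grip": 0}
    - {"offset": [0.12,0.07,0.01],"rot": [0,0,-0.007],"grip": 0}
    - {"offset": [0.13,0.09,0.01],"rot": [0,0,-0.007],"grip": 0}
    - {"offset": [0.13,0.1,0.01],"rot": [0,0,-0.009],"grip": 0}
    - {"offset": [0.13,0.11,0.01],"rot": [0,0,-0.008],"grip": 0}
    - {"offset": [0.14,0.13,0.02],"rot": [0,0,-0.01],"grip": 0}
    - {"offset": [0.13,0.13,0.01],"rot": [0,0,-0.009],"grip": 0}
    - {"offset": [0.12,0.15,0.01],"rot": [0,0,-0.009],"grip": 0}

```text
clock: 6.02
ee_pos: [0.5689, -0.1314, 0.2597]
eef_rot: [0.605, 0.797, -0.0, -0.0]
wrist_force: [0.3, 0.4, -2.0]
gripper_width: 0.0119
gripper_force: 45.0
```

>>> drive_tool:
  commands:
    - {"offset": [0.11,0.15,0.02],"rot": [0,0,-0.01],"grip": 0}
    - {"offset": [0.11,0.15,0.01],"rot": [0,0,-0.009],"grip": 0}
    - {"offset": [0.09,0.15,0.02],"rot": [0,0,-0.009],"grip": 0}
    - {"offset": [0.07,0.15,0.01],"rot": [0,0,-0.008],"grip": 0}
    - {"offset": [0.06,0.14,0.01],"rot": [0,0,-0.008],"grip": 0}
    - {"offset": [0.05,0.13,0.01],"rot": [0,0,-0.007],"grip": 0}
    - {"offset": [0.04,0.11,0.01],"rot": [0,0,-0.006],"grip": 0}
    - {"offset": [0.03,0.09,0.01],"rot": [0,0,-0.005],"grip": 0}
    - {"offset": [0.02,0.07,0],"rot": [0,0,-0.003],"grip": 0}
    - {"offset": [0.01,0.05,0],"rot": [0,0,-0.003],"grip": 0}
    - {"offset": [0,0.02,0.01],"rot": [0,0,0],"grip": 0}
    - {"offset": [0,0,0],"rot": [0,0,0],"grip": 0}

```text
clock: 7.52
ee_pos: [0.6673, -0.0036, 0.2465]
eef_rot: [0.424, 0.906, -0.0, -0.0]
wrist_force: [0.2, -0.0, -2.3]
gripper_width: 0.0118
gripper_force: 45.0
```

Run:
```python
from ik import *
s,p,r=now(); print(p,s["qpos"].round(2),s["gripper_width"])
print("lip now",p+r.apply([.132,0,.032]),"goal",press(20,-8))
P=solve(sg).x;print(P.round(3))
def seg(p,r,a,b,n,l0,l1):
    # tilt a->b about lip, lip from l0 to l1 ; linear sub-steps
    for k in range(1,n+1):
        f=k/n; f=f*f*(3-2*f)
        pp,rr=pose(np.array(l0)+f*(np.array(l1)-l0),130,a+f*(b-a)); p,r=rows_q(p,r,pp,rr)
    return p,r
def rows_q(p,r,pp,rr):
    o=np.round(r.inv().apply(pp-p)/.12,2);t=np.round((r.inv()*rr).as_rotvec()/(2*np.pi),3); print(o.tolist(),t.tolist())
    return p+r.apply(o*.12),r*R.from_rotvec(t*2*np.pi)
L=[*press(20,-8)]
print("seg1");p,r=seg(p,r,0,25,11,L+[.215],L+[.185])
print("seg2");p,r=seg(p,r,25,70,20,L+[.185],L+[.18])
cv2.imwrite("pics/s2.png",np.hstack([viewer.get_image("scene")["pixels"][120:420,300:640],viewer.get_image("top")["pixels"][120:420,80:420]]))
```

```text
[ 0.66728977 -0.0036344   0.24654418] [ 0.3   0.53 -0.57  1.42  0.29  1.27  0.41] 0.011821014027844174
lip now [0.58274291 0.09773195 0.21453339] goal [0.58161679 0.09775916]
[-4.2    0.541  0.445 -4.111 -0.078  1.492  0.011 -0.006  0.014]
seg1
[0.01, -0.0, -0.01] [-0.0, -0.002, -0.0]
[0.01, -0.0, -0.01] [-0.0, -0.004, -0.0]
[0.01, -0.0, -0.03] [-0.0, -0.007, -0.0]
[0.02, -0.0, -0.02] [-0.0, -0.008, -0.0]
[0.02, -0.0, -0.03] [-0.0, -0.009, -0.0]
[0.02, -0.0, -0.03] [-0.0, -0.009, -0.0]
[0.03, -0.0, -0.03] [-0.0, -0.01, -0.0]
[0.02, -0.0, -0.03] [-0.0, -0.008, -0.0]
[0.02, -0.0, -0.03] [-0.0, -0.006, -0.0]
[0.02, -0.0, -0.01] [-0.0, -0.005, -0.0]
[0.0, -0.0, -0.01] [-0.0, -0.001, -0.0]
seg2
[0.0, -0.0, -0.0] [-0.0, -0.001, -0.0]
[0.01, -0.0, -0.02] [-0.0, -0.003, -0.0]
[0.01, -0.0, -0.03] [-0.0, -0.004, -0.0]
[0.01, -0.0, -0.03] [-0.0, -0.005, -0.0]
[0.01, -0.0, -0.05] [-0.0, -0.007, -0.0]
[0.01, -0.0, -0.04] [-0.0, -0.007, -0.0]
[0.02, -0.01, -0.06] [-0.0, -0.009, -0.0]
[0.02, 0.0, -0.06] [-0.0, -0.008, -0.0]
[0.02, 0.0, -0.06] [-0.0, -0.01, -0.0]
[0.02, 0.0, -0.06] [-0.0, -0.009, -0.0]
[0.02, 0.0, -0.06] [-0.0, -0.009, -0.0]
[0.02, 0.0, -0.06] [-0.0, -0.009, -0.0]
[0.02, 0.0, -0.06] [-0.0, -0.009, -0.0]
[0.01, 0.0, -0.06] [-0.0, -0.008, -0.0]
[0.02, 0.0, -0.05] [-0.0, -0.008, -0.0]
[0.01, 0.0, -0.04] [-0.0, -0.006, -0.0]
[0.02, 0.0, -0.04] [-0.0, -0.006, -0.0]
[0.0, 0.0, -0.02] [-0.0, -0.004, -0.0]
[0.01, 0.0, -0.02] [-0.0, -0.003, -0.0]
[0.0, 0.0, -0.01] [-0.0, -0.0, -0.0]
```

View pics/s2.png

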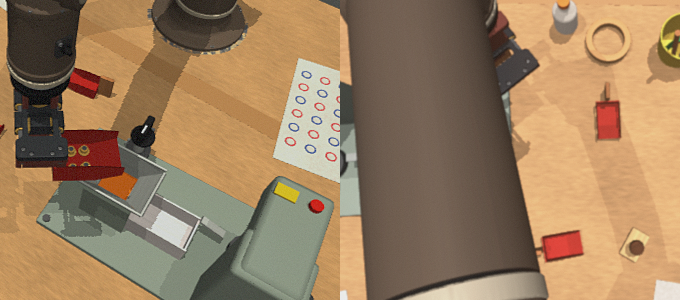

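The scene crop shows the scoop level, with its eyelets at about (78,155) and its lip over the hopper near (120,150). I'll start tilting.

>>> drive_tool:
  commands:
    - {"offset": [0.01,0,-0.01],"rot": [0,-0.002,0],"grip": 0}
    - {"offset": [0.01,0,-0.01],"rot": [0,-0.004,0],"grip": 0}
    - {"offset": [0.01,0,-0.03],"rot": [0,-0.007,0],"grip": 0}
    - {"offset": [0.02,0,-0.02],"rot": [0,-0.008,0],"grip": 0}
    - {"offset": [0.02,0,-0.03],"rot": [0,-0.009,0],"grip": 0}
    - {"offset": [0.02,0,-0.03],"rot": [0,-0.009,0],"grip": 0}
    - {"offset": [0.03,0,-0.03],"rot": [0,-0.01,0],"grip": 0}
    - {"offset": [0.02,0,-0.03],"rot": [0,-0.008,0],"grip": 0}
    - {"offset": [0.02,0,-0.03],"rot": [0,-0.006,0],"grip": 0}
    - {"offset": [0.02,0,-0.01],"rot": [0,-0.005,0],"grip": 0}
    - {"offset": [0,0,-0.01],"rot": [0,-0.002,0],"grip": 0}

```text
clock: 9.0
ee_pos: [0.6497, 0.0186, 0.2708]
eef_rot: [0.413, 0.884, -0.092, 0.198]
wrist_force: [-0.4, -0.6, -2.1]
gripper_width: 0.0113
gripper_force: 45.0
```

Run:
```python
from ik import *
s,p,r=now(); print(s["qpos"].round(2))
print("lip now",p+r.apply([.132,0,.032]), r.as_matrix()[:,0])
```

```text
[ 0.06  0.35 -0.5   1.7   0.67  1.1  -0.01]
lip now [0.58184306 0.09957587 0.1854697 ] [-0.58087761  0.6929708  -0.42705113]
```

>>> drive_tool:
  commands:
    - {"offset": [0.01,0,-0.02],"rot": [0,-0.004,0],"grip": 0}
    - {"offset": [0.01,0,-0.03],"rot": [0,-0.004,0],"grip": 0}
    - {"offset": [0.01,0,-0.03],"rot": [0,-0.005,0],"grip": 0}
    - {"offset": [0.01,0,-0.05],"rot": [0,-0.007,0],"grip": 0}
    - {"offset": [0.01,0,-0.04],"rot": [0,-0.007,0],"grip": 0}
    - {"offset": [0.02,0,-0.06],"rot": [0,-0.009,0],"grip": 0}
    - {"offset": [0.02,0,-0.06],"rot": [0,-0.008,0],"grip": 0}
    - {"offset": [0.02,0,-0.06],"rot": [0,-0.01,0],"grip": 0}
    - {"offset": [0.02,0,-0.06],"rot": [0,-0.009,0],"grip": 0}
    - {"offset": [0.02,0,-0.06],"rot": [0,-0.009,0],"grip": 0}

```text
clock: 10.25
ee_pos: [0.6196, 0.0545, 0.3049]
eef_rot: [0.382, 0.817, -0.182, 0.392]
wrist_force: [-1.2, -0.2, -2.3]
gripper_width: 0.0122
gripper_force: 45.0
```

>>> drive_tool:
  commands:
    - {"offset": [0.02,0,-0.06],"rot": [0,-0.009,0],"grip": 0}
    - {"offset": [0.02,0,-0.06],"rot": [0,-0.009,0],"grip": 0}
    - {"offset": [0.01,0,-0.06],"rot": [0,-0.008,0],"grip": 0}
    - {"offset": [0.02,0,-0.05],"rot": [0,-0.008,0],"grip": 0}
    - {"offset": [0.01,0,-0.04],"rot": [0,-0.006,0],"grip": 0}
    - {"offset": [0.02,0,-0.04],"rot": [0,-0.006,0],"grip": 0}
    - {"offset": [0,0,-0.02],"rot": [0,-0.004,0],"grip": 0}
    - {"offset": [0.01,0,-0.02],"rot": [0,-0.003,0],"grip": 0}
    - {"offset": [0,0,0],"rot": [0,0,0],"grip": 0}
    - {"offset": [0,0,0],"rot": [0,0,0],"grip": 0}
    - {"offset": [0,0,0],"rot": [0,0,0],"grip": 0}

```text
clock: 11.62
ee_pos: [0.5924, 0.0862, 0.3147]
eef_rot: [0.347, 0.741, -0.244, 0.521]
wrist_force: [-0.1, -1.0, -2.2]
gripper_width: 0.0116
gripper_force: 45.0
```

Run:
```python
from ik import *
s,p,r=now(); print(s["qpos"].round(2),s["gripper_width"],s["wrist_force"])
print("lip now",p+r.apply([.132,0,.032]), r.as_matrix()[:,0])
cv2.imwrite("pics/s3.png",np.hstack([cv2.resize(viewer.get_image("scene")["pixels"][200:400,330:530],(400,400)),cv2.resize(viewer.get_image("wrist")["pixels"],(400,400))]))
```

```text
[-0.48  0.44 -0.44  1.99  1.32  1.57 -0.88] 0.011593762585848233 [-0.13132809 -1.02653691 -2.18569947]
lip now [0.58314599 0.0974809  0.17964156] [-0.21651064  0.26048597 -0.94088799]
```

View pics/s3.png

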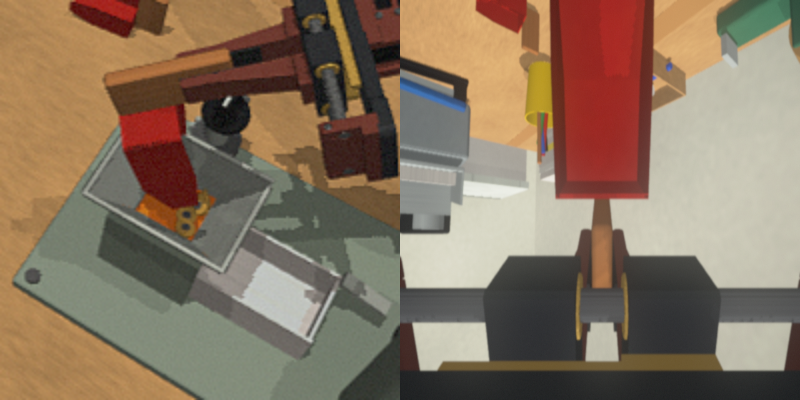

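Scene crop: the eyelets lie on the orange shutter around (190,215). The wrist view shows the scoop interior at (600,100), and it is empty. I'll untilt and bring the scoop back.

```bash
cat >> ik.py <<'E'
def rows_q(p,r,pp,rr):
    o=np.round(r.inv().apply(pp-p)/.12,2);t=np.round((r.inv()*rr).as_rotvec()/(2*np.pi),3); print(o.tolist(),t.tolist())
    return p+r.apply(o*.12),r*R.from_rotvec(t*2*np.pi)
E
python3 - <<'E'
from ik import *
s,p,r=now(); L0=p+r.apply([.132,0,.032]); L1=np.array([*press(20,-8),.235])
for k in range(1,13):
    f=k/12; f=f*f*(3-2*f); pp,rr=pose(L0+f*(L1-L0),130,70*(1-f)); p,r=rows_q(p,r,pp,rr)
print("move")
p,r=rows(p,r,[.4551,-.2801,.23],tooldown(-12.5),16); print("down",(p[2]-.052)/.12)
E
```

```text
[-0.02, 0.0, 0.03] [-0.0, 0.004, -0.0]
[-0.03, 0.0, 0.06] [-0.0, 0.011, -0.0]
[-0.06, 0.0, 0.1] [-0.0, 0.016, -0.0]
[-0.06, -0.0, 0.11] [-0.0, 0.02, -0.0]
[-0.07, -0.0, 0.13] [-0.0, 0.023, -0.0]
[-0.07, -0.0, 0.12] [-0.0, 0.024, -0.0]
[-0.06, -0.0, 0.12] [-0.0, 0.024, -0.0]
[-0.05, -0.0, 0.11] [-0.0, 0.023, -0.0]
[-0.04, -0.0, 0.1] [-0.0, 0.02, -0.0]
[-0.03, -0.0, 0.07] [0.0, 0.016, -0.0]
[-0.01, -0.0, 0.05] [0.0, 0.01, -0.0]
[-0.01, -0.0, 0.02] [0.0, 0.004, -0.0]
move
[-0.01, -0.03, 0.0] [0.0, -0.0, 0.002]
[-0.02, -0.09, 0.01] [0.0, -0.0, 0.004]
[-0.04, -0.14, 0.02] [0.0, -0.0, 0.007]
[-0.05, -0.18, 0.02] [0.0, -0.0, 0.01]
[-0.08, -0.2, 0.02] [0.0, -0.0, 0.011]
[-0.1, -0.23, 0.03] [0.0, -0.0, 0.012]
[-0.13, -0.22, 0.02] [0.0, -0.0, 0.013]
[-0.15, -0.23, 0.03] [0.0, -0.0, 0.014]
[-0.17, -0.21, 0.03] [0.0, -0.0, 0.013]
[-0.19, -0.19, 0.03] [0.0, -0.0, 0.013]
[-0.18, -0.16, 0.03] [0.0, -0.0, 0.013]
[-0.18, -0.13, 0.02] [0.0, -0.0, 0.011]
[-0.15, -0.1, 0.02] [0.0, -0.0, 0.009]
[-0.13, -0.08, 0.01] [0.0, -0.0, 0.007]
[-0.08, -0.04, 0.01] [0.0, -0.0, 0.005]
[-0.03, -0.01, 0.01] [0.0, -0.0, 0.001]
end [ 0.4553 -0.2804  0.2295] [ 7.792e-01  6.268e-01  2.000e-04 -0.000e+00]
down 1.479577901639193
```

>>> drive_tool:
  commands:
    - {"offset": [-0.02,0,0.03],"rot": [0,0.004,0],"grip": 0}
    - {"offset": [-0.03,0,0.06],"rot": [0,0.011,0],"grip": 0}
    - {"offset": [-0.06,0,0.1],"rot": [0,0.016,0],"grip": 0}
    - {"offset": [-0.06,0,0.11],"rot": [0,0.02,0],"grip": 0}
    - {"offset": [-0.07,0,0.13],"rot": [0,0.023,0],"grip": 0}
    - {"offset": [-0.07,0,0.12],"rot": [0,0.024,0],"grip": 0}
    - {"offset": [-0.06,0,0.12],"rot": [0,0.024,0],"grip": 0}
    - {"offset": [-0.05,0,0.11],"rot": [0,0.023,0],"grip": 0}
    - {"offset": [-0.04,0,0.1],"rot": [0,0.02,0],"grip": 0}
    - {"offset": [-0.03,0,0.07],"rot": [0,0.016,0],"grip": 0}
    - {"offset": [-0.01,0,0.05],"rot": [0,0.01,0],"grip": 0}
    - {"offset": [-0.01,0,0.02],"rot": [0,0.004,0],"grip": 0}

```text
clock: 13.22
ee_pos: [0.6672, -0.0049, 0.2664]
eef_rot: [0.425, 0.905, -0.0, -0.0]
wrist_force: [0.5, 0.8, -1.9]
gripper_width: 0.0117
gripper_force: 45.0
```

>>> drive_tool:
  commands:
    - {"offset": [-0.01,-0.03,0],"rot": [0,0,0.002],"grip": 0}
    - {"offset": [-0.02,-0.09,0.01],"rot": [0,0,0.004],"grip": 0}
    - {"offset": [-0.04,-0.14,0.02],"rot": [0,0,0.007],"grip": 0}
    - {"offset": [-0.05,-0.18,0.02],"rot": [0,0,0.01],"grip": 0}
    - {"offset": [-0.08,-0.2,0.02],"rot": [0,0,0.011],"grip": 0}
    - {"offset": [-0.1,-0.23,0.03],"rot": [0,0,0.012],"grip": 0}
    - {"offset": [-0.13,-0.22,0.02],"rot": [0,0,0.013],"grip": 0}
    - {"offset": [-0.15,-0.23,0.03],"rot": [0,0,0.014],"grip": 0}
    - {"offset": [-0.17,-0.21,0.03],"rot": [0,0,0.013],"grip": 0}
    - {"offset": [-0.19,-0.19,0.03],"rot": [0,0,0.013],"grip": 0}
    - {"offset": [-0.18,-0.16,0.03],"rot": [0,0,0.013],"grip": 0}
    - {"offset": [-0.18,-0.13,0.02],"rot": [0,0,0.011],"grip": 0}

```text
clock: 14.72
ee_pos: [0.4873, -0.2385, 0.2356]
eef_rot: [0.735, 0.678, -0.0, 0.0]
wrist_force: [-0.1, -0.4, -0.9]
gripper_width: 0.0118
gripper_force: 45.0
```

>>> drive_tool:
  commands:
    - {"offset": [-0.15,-0.1,0.02],"rot": [0,0,0.009],"grip": 0}
    - {"offset": [-0.13,-0.08,0.01],"rot": [0,0,0.007],"grip": 0}
    - {"offset": [-0.08,-0.04,0.01],"rot": [0,0,0.005],"grip": 0}
    - {"offset": [-0.03,-0.01,0.01],"rot": [0,0,0.001],"grip": 0}
    - {"offset": [0,0,0.1],"rot": [0,0,0],"grip": 0}
    - {"offset": [0,0,0.2],"rot": [0,0,0],"grip": 0}
    - {"offset": [0,0,0.25],"rot": [0,0,0],"grip": 0}
    - {"offset": [0,0,0.25],"rot": [0,0,0],"grip": 0}
    - {"offset": [0,0,0.25],"rot": [0,0,0],"grip": 0}
    - {"offset": [0,0,0.2],"rot": [0,0,0],"grip": 0}
    - {"offset": [0,0,0.1],"rot": [0,0,0],"grip": 0}
    - {"offset": [0,0,0.03],"rot": [0,0,0],"grip": 0}

```text
clock: 16.23
ee_pos: [0.4553, -0.2796, 0.0631]
eef_rot: [0.779, 0.627, -0.0, -0.001]
wrist_force: [-0.5, -0.3, -1.4]
gripper_width: 0.0117
gripper_force: 45.0
```

Run:
```python
from ik import *
s,p,r=now(); print(s["qpos"].round(2),s["gripper_width"],s["wrist_force"],s["ft_torque"],p,r.as_matrix()[:,0])
```

```text
[ 0.65  0.47 -0.24  1.95  0.16  0.74  0.1 ] 0.011699247155543647 [-0.45751566 -0.27897382 -1.37524972] [-0.06979726 -0.04883295 -0.01369753] [ 0.45533562 -0.27960131  0.06311975] [2.12901238e-01 9.77073494e-01 6.70374319e-04]
```

>>> drive_tool:
  commands:
    - {"offset": [0,0,0.04],"rot": [0,0,0],"grip": 0}
    - {"offset": [0,0,0.03],"rot": [0,0,0],"grip": 0}
    - {"offset": [0,0,0.02],"rot": [0,0,0],"grip": 0}
    - {"offset": [0,0,0.01],"rot": [0,0,0],"grip": 0}
    - {"offset": [0,0,0],"rot": [0,0,0],"grip": 0}

```text
clock: 16.85
ee_pos: [0.4554, -0.2803, 0.052]
eef_rot: [0.779, 0.627, 0.0, 0.0]
wrist_force: [1.2, -0.3, -1.5]
gripper_width: 0.0118
gripper_force: 45.0
```

>>> drive_tool:
  commands:
    - {"offset": [0,0,0.005],"rot": [0,0,0],"grip": 0}
    - {"offset": [0,0,0.005],"rot": [0,0,0],"grip": 0}
    - {"offset": [0,0,0],"rot": [0,0,0],"grip": 0}

```text
clock: 17.23
ee_pos: [0.4554, -0.2804, 0.0515]
eef_rot: [0.779, 0.627, -0.0, 0.0]
wrist_force: [-2.6, 1.1, 7.5]
gripper_width: 0.0117
gripper_force: 45.0
```

>>> drive_tool:
  commands:
    - {"offset": [0,0,-0.005],"rot": [0,0,0],"grip": 0}
    - {"offset": [0,0,0],"rot": [0,0,0],"grip": 50}
    - {"offset": [0,0,0],"rot": [0,0,0],"grip": 50}
    - {"offset": [0,0,0],"rot": [0,0,0],"grip": 50}
    - {"offset": [0,0,-0.08],"rot": [0,0,0],"grip": 50}
    - {"offset": [0,0,-0.2],"rot": [0,0,0],"grip": 50}
    - {"offset": [0,0,-0.3],"rot": [0,0,0],"grip": 50}
    - {"offset": [0,0,-0.35],"rot": [0,0,0],"grip": 50}
    - {"offset": [0,0,-0.35],"rot": [0,0,0],"grip": 50}
    - {"offset": [0,0,-0.25],"rot": [0,0,0],"grip": 50}
    - {"offset": [0,0,-0.1],"rot": [0,0,0],"grip": 50}

```text
clock: 18.6
ee_pos: [0.456, -0.2805, 0.2492]
eef_rot: [0.779, 0.627, 0.001, 0.002]
wrist_force: [0.8, 0.0, -0.4]
gripper_width: 0.0437
gripper_force: 0.0
```

Run:
```python
from ik import *
s,p,r=now(); print(s["qpos"].round(2),p); K=[*press(-80,0),.235]; print(K)
rows(p,r,K,tooldown(94.96),16)
```

```text
[ 0.69  0.25 -0.27  1.77  0.07  1.13  0.17] [ 0.45598684 -0.28054297  0.2492499 ]
[np.float64(0.48129957587943006), np.float64(0.09708318028272617), 0.235]
[0.04, -0.01, 0.0] [0.0, 0.0, -0.003]
[0.09, -0.01, 0.0] [0.0, 0.0, -0.01]
[0.16, -0.01, 0.01] [0.0, 0.0, -0.015]
[0.2, 0.01, 0.01] [0.0, 0.0, -0.019]
[0.24, 0.03, 0.01] [0.0, 0.0, -0.022]
[0.25, 0.08, 0.01] [0.0, 0.0, -0.025]
[0.26, 0.12, 0.01] [-0.0, 0.0, -0.027]
[0.24, 0.17, 0.01] [-0.0, 0.0, -0.028]
[0.21, 0.21, 0.01] [-0.0, 0.0, -0.028]
[0.16, 0.23, 0.01] [-0.0, 0.0, -0.027]
[0.12, 0.24, 0.01] [-0.0, 0.0, -0.025]
[0.06, 0.23, 0.01] [-0.0, 0.0, -0.023]
[0.03, 0.2, 0.0] [-0.0, 0.0, -0.019]
[0.0, 0.16, 0.01] [-0.0, 0.0, -0.014]
[-0.01, 0.1, 0.0] [-0.0, 0.0, -0.01]
[-0.0, 0.03, 0.0] [-0.0, 0.0, -0.003]
end [0.4813 0.0968 0.2354] [-0.043   0.9991 -0.001   0.0014]
```

>>> drive_tool:
  commands:
    - {"offset": [0.04,-0.01,0],"rot": [0,0,-0.003],"grip": 50}
    - {"offset": [0.09,-0.01,0],"rot": [0,0,-0.01],"grip": 50}
    - {"offset": [0.16,-0.01,0.01],"rot": [0,0,-0.015],"grip": 50}
    - {"offset": [0.2,0.01,0.01],"rot": [0,0,-0.019],"grip": 50}
    - {"offset": [0.24,0.03,0.01],"rot": [0,0,-0.022],"grip": 50}
    - {"offset": [0.25,0.08,0.01],"rot": [0,0,-0.025],"grip": 50}
    - {"offset": [0.26,0.12,0.01],"rot": [0,0,-0.027],"grip": 50}
    - {"offset": [0.24,0.17,0.01],"rot": [0,0,-0.028],"grip": 50}

```text
clock: 19.6
ee_pos: [0.4673, -0.09, 0.238]
eef_rot: [0.409, 0.912, -0.0, -0.001]
wrist_force: [0.6, -0.5, 0.6]
gripper_width: 0.044
gripper_force: 0.0
```

>>> drive_tool:
  commands:
    - {"offset": [0.21,0.21,0.01],"rot": [0,0,-0.028],"grip": 50}
    - {"offset": [0.16,0.23,0.01],"rot": [0,0,-0.027],"grip": 50}
    - {"offset": [0.12,0.24,0.01],"rot": [0,0,-0.025],"grip": 50}
    - {"offset": [0.06,0.23,0.01],"rot": [0,0,-0.023],"grip": 50}
    - {"offset": [0.03,0.2,0],"rot": [0,0,-0.019],"grip": 50}
    - {"offset": [0,0.16,0.01],"rot": [0,0,-0.014],"grip": 50}
    - {"offset": [-0.01,0.1,0],"rot": [0,0,-0.01],"grip": 50}
    - {"offset": [0,0.03,0],"rot": [0,0,-0.003],"grip": 50}
    - {"offset": [0,0,0],"rot": [0,0,0],"grip": 50}

```text
clock: 20.72
ee_pos: [0.4806, 0.0967, 0.2335]
eef_rot: [-0.043, 0.999, -0.0, -0.0]
wrist_force: [0.5, -0.3, -0.2]
gripper_width: 0.044
gripper_force: 0.0
```

Run:
```python
from ik import *
s,p,r=now(); print(s["qpos"].round(2),p,r.as_quat())
im=viewer.get_image("wrist"); import pickle; pickle.dump(im,open("w2.pkl","wb"))
K=press(-80,0)
for n,P in dict(c=[*K,.1795],b1=[*press(-58,0),.1795],b2=[*press(-102,0),.1795]).items(): print(n,proj(im,P))
sc=viewer.get_image("scene"); pickle.dump(sc,open("s2.pkl","wb"))
cv2.imwrite("pics/w2.png",np.hstack([cv2.resize(im["pixels"],(400,300)),cv2.resize(sc["pixels"][150:350,260:527],(400,300))]))
```

```text
[ 0.36  0.26 -0.77  1.86  0.2   1.1   1.17] [0.48057553 0.09674277 0.23349873] [-4.25404859e-02  9.99094726e-01 -1.04964465e-04 -1.53912728e-04]
c [[322.5167265  264.26822205]]
b1 [[322.5905116  299.23611595]]
b2 [[322.43932125 227.58468645]]
```

View pics/w2.png

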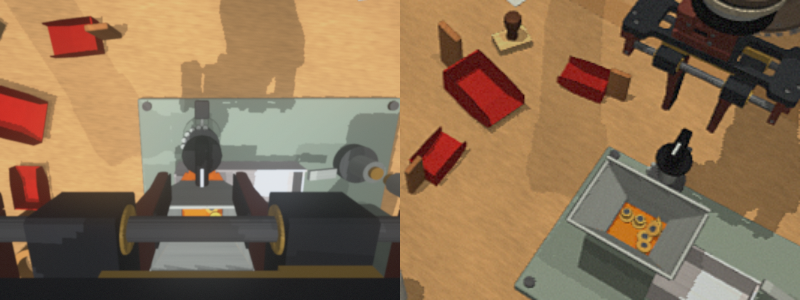

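Wrist crop: the knob bar is at (202,155), in line with the fingers. Scene crop: the empty scoop stands upright at (485,90) and the eyelets lie in the hopper at (640,225). I'll descend onto the knob and grip.

>>> drive_tool:
  commands:
    - {"offset": [-0.01,0,0.05],"rot": [0,0,0],"grip": 50}
    - {"offset": [0,0,0.12],"rot": [0,0,0],"grip": 50}
    - {"offset": [0,0,0.16],"rot": [0,0,0],"grip": 50}
    - {"offset": [0,0,0.16],"rot": [0,0,0],"grip": 50}
    - {"offset": [0,0,0.12],"rot": [0,0,0],"grip": 50}
    - {"offset": [0,0,0.07],"rot": [0,0,0],"grip": 50}
    - {"offset": [0,0,0.02],"rot": [0,0,0],"grip": 50}
    - {"offset": [0,0,0],"rot": [0,0,0],"grip": 50}

```text
clock: 21.82
ee_pos: [0.482, 0.0974, 0.1499]
eef_rot: [-0.043, 0.999, 0.0, 0.0]
wrist_force: [0.1, 0.3, -0.0]
gripper_width: 0.0437
gripper_force: 0.0
```

>>> drive_tool:
  commands:
    - {"offset": [0,0,0],"rot": [0,0,0],"grip": 0}
    - {"offset": [0,0,0],"rot": [0,0,0],"grip": 0}
    - {"offset": [0,0,0],"rot": [0,0,0],"grip": 0}
    - {"offset": [0,0,0],"rot": [0,0,0],"grip": 0}
    - {"offset": [0,0,0],"rot": [0,0,0],"grip": 0}
  force: 30

```text
clock: 22.45
ee_pos: [0.4819, 0.0969, 0.1499]
eef_rot: [-0.043, 0.999, -0.0, 0.0]
wrist_force: [-0.0, -2.2, 3.5]
gripper_width: 0.0125
gripper_force: 30.0
```

Run:
```python
from ik import *
s,p,r=now(); print(s["qpos"].round(2),p,r.as_quat().round(4),s["ft_torque"],s["wrist_force"],s["gripper_width"])
```

```text
[ 0.3   0.36 -0.73  1.96  0.3   0.93  1.08] [0.4819317  0.09690307 0.14985168] [-4.290e-02  9.991e-01 -3.000e-04  1.000e-04] [-0.34868256 -0.04253703  0.05600137] [-0.01887752 -2.18358249  3.54501449] 0.012478031140416226
```

```bash
cat > t.py <<'E'
from ik import *
s,p,r=now(); x=r.as_matrix()[:,1]; print("turn %.2f tz %.3f"%(94.96-np.degrees(np.arctan2(x[1],x[0])),s["ft_torque"][2]),p.round(4),s["ft_torque"].round(2),s["wrist_force"].round(1),s["gripper_width"].round(4))
E
python3 t.py
```

```text
Traceback (most recent call last):
  File "t.py", line 2, in <module>
    s,p,r=now(); x=r.as_matrix()[:,1]; print("turn %.2f tz %.3f"%(94.96-np.degrees(np.arctan2(x[1],x[0])),s["ft_torque"][2]),p.round(4),s["ft_torque"].round(2),s["wrist_force"].round(1),s["gripper_width"].round(4))
                                                                                                                                                                                          ^^^^^^^^^^^^^^^^^^^^^^^^
AttributeError: 'float' object has no attribute 'round'
```

>>> drive_tool:
  commands:
    - {"offset": [0,0,0],"rot": [0,0,0],"grip": 0}
    - {"offset": [0,0,0],"rot": [0,0,0.006],"grip": 0}
    - {"offset": [0,0,0],"rot": [0,0,0.008],"grip": 0}
    - {"offset": [0,0,0],"rot": [0,0,0],"grip": 0}
  force: 60

```text
clock: 22.95
ee_pos: [0.4819, 0.097, 0.1498]
eef_rot: [0.001, 1.0, -0.0, 0.0]
wrist_force: [0.7, -3.6, 4.9]
gripper_width: 0.0126
gripper_force: 60.0
```

```bash
python3 t.py
```

```text
Traceback (most recent call last):
  File "t.py", line 2, in <module>
    s,p,r=now(); x=r.as_matrix()[:,1]; print("turn %.2f tz %.3f"%(94.96-np.degrees(np.arctan2(x[1],x[0])),s["ft_torque"][2]),p.round(4),s["ft_torque"].round(2),s["wrist_force"].round(1),s["gripper_width"].round(4))
                                                                                                                                                                                          ^^^^^^^^^^^^^^^^^^^^^^^^
AttributeError: 'float' object has no attribute 'round'
```

>>> drive_tool:
  commands:
    - {"offset": [0,0,0],"rot": [0,0,0.007],"grip": 0}
    - {"offset": [0,0,0],"rot": [0,0,0.007],"grip": 0}
    - {"offset": [0,0,0],"rot": [0,0,0],"grip": 0}

```text
clock: 23.32
ee_pos: [0.4819, 0.097, 0.1498]
eef_rot: [0.045, 0.999, -0.0, 0.0]
wrist_force: [-0.7, -4.0, 5.4]
gripper_width: 0.0129
gripper_force: 60.0
```

```bash
python3 t.py
```

```text
Traceback (most recent call last):
  File "t.py", line 2, in <module>
    s,p,r=now(); x=r.as_matrix()[:,1]; print("turn %.2f tz %.3f"%(94.96-np.degrees(np.arctan2(x[1],x[0])),s["ft_torque"][2]),p.round(4),s["ft_torque"].round(2),s["wrist_force"].round(1),s["gripper_width"].round(4))
                                                                                                                                                                                          ^^^^^^^^^^^^^^^^^^^^^^^^
AttributeError: 'float' object has no attribute 'round'
```

>>> drive_tool:
  commands:
    - {"offset": [0,0,0],"rot": [0,0,0.007],"grip": 0}
    - {"offset": [0,0,0],"rot": [0,0,0.007],"grip": 0}
    - {"offset": [0,0,0],"rot": [0,0,0],"grip": 0}

```text
clock: 23.7
ee_pos: [0.4819, 0.0969, 0.1498]
eef_rot: [0.089, 0.996, -0.0, 0.0]
wrist_force: [0.7, -3.7, 5.4]
gripper_width: 0.0128
gripper_force: 60.0
```

```bash
python3 t.py
```

```text
Traceback (most recent call last):
  File "t.py", line 2, in <module>
    s,p,r=now(); x=r.as_matrix()[:,1]; print("turn %.2f tz %.3f"%(94.96-np.degrees(np.arctan2(x[1],x[0])),s["ft_torque"][2]),p.round(4),s["ft_torque"].round(2),s["wrist_force"].round(1),s["gripper_width"].round(4))
                                                                                                                                                                                          ^^^^^^^^^^^^^^^^^^^^^^^^
AttributeError: 'float' object has no attribute 'round'
```

```bash
sed -i 's/s\["gripper_width"\].round(4)/round(float(s["gripper_width"]),4)/' t.py; python3 t.py
```

```text
turn 15.12 tz 0.061 [0.4819 0.0969 0.1498] [-0.82 -0.    0.06] [ 0.7 -3.7  5.4] 0.0128
```

>>> drive_tool:
  commands:
    - {"offset": [0,0,0],"rot": [0,0,0.007],"grip": 0}
    - {"offset": [0,0,0],"rot": [0,0,0],"grip": 0}

```text
clock: 23.95
ee_pos: [0.4819, 0.097, 0.1498]
eef_rot: [0.111, 0.994, -0.0, 0.0]
wrist_force: [-0.1, -4.0, 5.0]
gripper_width: 0.0124
gripper_force: 60.0
```

```bash
python3 t.py
```

```text
turn 17.65 tz -0.051 [0.4819 0.097  0.1498] [-0.89 -0.01 -0.05] [-0.1 -4.   5. ] 0.0124
```

>>> drive_tool:
  commands:
    - {"offset": [0,0,0],"rot": [0,0,0.007],"grip": 0}
    - {"offset": [0,0,0],"rot": [0,0,0],"grip": 0}

```text
clock: 24.2
ee_pos: [0.4819, 0.0969, 0.1498]
eef_rot: [0.132, 0.991, -0.0, 0.0]
wrist_force: [-0.1, -4.5, 5.0]
gripper_width: 0.0128
gripper_force: 60.0
```

```bash
python3 t.py
```

```text
turn 20.15 tz 0.141 [0.4819 0.0969 0.1498] [-0.82  0.04  0.14] [-0.1 -4.5  5. ] 0.0128
```

>>> drive_tool:
  commands:
    - {"offset": [0,0,0],"rot": [0,0,0.007],"grip": 0}
    - {"offset": [0,0,0],"rot": [0,0,0],"grip": 0}

```text
clock: 24.45
ee_pos: [0.4819, 0.0969, 0.1498]
eef_rot: [0.154, 0.988, -0.0, 0.0]
wrist_force: [-0.7, -4.4, 6.2]
gripper_width: 0.0124
gripper_force: 60.0
```

```bash
python3 t.py
```

```text
turn 22.67 tz 0.178 [0.4819 0.0969 0.1498] [-0.84 -0.01  0.18] [-0.7 -4.4  6.2] 0.0124
```

>>> drive_tool:
  commands:
    - {"offset": [0,0,0],"rot": [0,0,0.007],"grip": 0}
    - {"offset": [0,0,0],"rot": [0,0,0],"grip": 0}

```text
clock: 24.7
ee_pos: [0.482, 0.097, 0.1498]
eef_rot: [0.176, 0.984, -0.0, 0.0]
wrist_force: [0.4, -4.2, 5.9]
gripper_width: 0.0129
gripper_force: 60.0
```

```bash
python3 t.py
```

```text
turn 25.19 tz 0.205 [0.482  0.097  0.1498] [-0.79 -0.    0.21] [ 0.4 -4.2  5.9] 0.0129
```

The torque dips just before 20° and rises across it, which is the first click. Next I turn on through 40°.

>>> drive_tool:
  commands:
    - {"offset": [0,0,0],"rot": [0,0,0.007],"grip": 0}
    - {"offset": [0,0,0],"rot": [0,0,0.007],"grip": 0}
    - {"offset": [0,0,0],"rot": [0,0,0],"grip": 0}

```text
clock: 25.08
ee_pos: [0.4819, 0.0969, 0.1498]
eef_rot: [0.219, 0.976, -0.0, 0.0]
wrist_force: [-0.1, -4.1, 5.3]
gripper_width: 0.0129
gripper_force: 60.0
```

```bash
python3 t.py
```

```text
turn 30.24 tz 0.082 [0.4819 0.0969 0.1498] [-0.88  0.03  0.08] [-0.1 -4.1  5.3] 0.0129
```

>>> drive_tool:
  commands:
    - {"offset": [0,0,0],"rot": [0,0,0.007],"grip": 0}
    - {"offset": [0,0,0],"rot": [0,0,0.007],"grip": 0}
    - {"offset": [0,0,0],"rot": [0,0,0],"grip": 0}

```text
clock: 25.45
ee_pos: [0.4819, 0.097, 0.1498]
eef_rot: [0.262, 0.965, -0.0, 0.0]
wrist_force: [-0.9, -4.0, 5.8]
gripper_width: 0.0128
gripper_force: 60.0
```

```bash
python3 t.py
```

```text
turn 35.28 tz 0.072 [0.4819 0.097  0.1498] [-0.86 -0.01  0.07] [-0.9 -4.   5.8] 0.0128
```

>>> drive_tool:
  commands:
    - {"offset": [0,0,0],"rot": [0,0,0.007],"grip": 0}
    - {"offset": [0,0,0],"rot": [0,0,0],"grip": 0}

```text
clock: 25.7
ee_pos: [0.4819, 0.097, 0.1498]
eef_rot: [0.283, 0.959, -0.0, 0.0]
wrist_force: [-0.6, -4.4, 5.7]
gripper_width: 0.0128
gripper_force: 60.0
```

```bash
python3 t.py
```

```text
turn 37.81 tz 0.007 [0.4819 0.097  0.1498] [-0.86 -0.04  0.01] [-0.6 -4.4  5.7] 0.0128
```

>>> drive_tool:
  commands:
    - {"offset": [0,0,0],"rot": [0,0,0.007],"grip": 0}
    - {"offset": [0,0,0],"rot": [0,0,0],"grip": 0}

```text
clock: 25.95
ee_pos: [0.4819, 0.0969, 0.1498]
eef_rot: [0.304, 0.953, -0.0, 0.0]
wrist_force: [-0.4, -4.6, 5.6]
gripper_width: 0.0127
gripper_force: 60.0
```

```bash
python3 t.py
```

```text
turn 40.31 tz 0.140 [0.4819 0.0969 0.1498] [-0.88  0.03  0.14] [-0.4 -4.6  5.6] 0.0127
```

>>> drive_tool:
  commands:
    - {"offset": [0,0,0],"rot": [0,0,0.007],"grip": 0}
    - {"offset": [0,0,0],"rot": [0,0,0.007],"grip": 0}
    - {"offset": [0,0,0],"rot": [0,0,0],"grip": 0}

```text
clock: 26.32
ee_pos: [0.4819, 0.0969, 0.1498]
eef_rot: [0.345, 0.939, -0.0, 0.0]
wrist_force: [-0.3, -3.7, 5.3]
gripper_width: 0.0128
gripper_force: 60.0
```

```bash
python3 t.py
```

```text
turn 45.35 tz 0.139 [0.4819 0.0969 0.1498] [-0.87  0.03  0.14] [-0.3 -3.7  5.3] 0.0128
```

>>> drive_tool:
  commands:
    - {"offset": [0,0,0],"rot": [0,0,0.007],"grip": 0}
    - {"offset": [0,0,0],"rot": [0,0,0.007],"grip": 0}
    - {"offset": [0,0,0],"rot": [0,0,0],"grip": 0}

```text
clock: 26.7
ee_pos: [0.4819, 0.0969, 0.1498]
eef_rot: [0.386, 0.922, -0.0, 0.0]
wrist_force: [-0.9, -3.9, 5.7]
gripper_width: 0.0128
gripper_force: 60.0
```

```bash
python3 t.py
```

```text
turn 50.39 tz 0.192 [0.4819 0.0969 0.1498] [-0.88  0.07  0.19] [-0.9 -3.9  5.7] 0.0128
```

>>> drive_tool:
  commands:
    - {"offset": [0,0,0],"rot": [0,0,0.007],"grip": 0}
    - {"offset": [0,0,0],"rot": [0,0,0.007],"grip": 0}
    - {"offset": [0,0,0],"rot": [0,0,0],"grip": 0}

```text
clock: 27.08
ee_pos: [0.4819, 0.0969, 0.1498]
eef_rot: [0.426, 0.905, -0.0, 0.0]
wrist_force: [-0.2, -3.0, 5.6]
gripper_width: 0.0125
gripper_force: 60.0
```

```bash
python3 t.py
```

```text
turn 55.44 tz 0.038 [0.4819 0.0969 0.1498] [-0.88  0.02  0.04] [-0.2 -3.   5.6] 0.0125
```

```bash
cat > ta.py <<'E'
from ik import *
T=[]
for i in range(10): viewer.get_image("wrist"); s=ctrl.state(); T.append(s["ft_torque"][2])
s,p,r=now(); x=r.as_matrix()[:,1]; print("turn %.2f tz %.3f +- %.3f clock %.1f"%(94.96-np.degrees(np.arctan2(x[1],x[0])),np.mean(T),np.std(T)/3.2,s["clock"]))
E
python3 ta.py
```

```text
turn 55.41 tz 0.072 +- 0.014 clock 27.6
```

>>> drive_tool:
  commands:
    - {"offset": [0,0,0],"rot": [0,0,0.005],"grip": 0}
    - {"offset": [0,0,0],"rot": [0,0,0],"grip": 0}

```text
clock: 27.82
ee_pos: [0.4819, 0.0969, 0.1498]
eef_rot: [0.441, 0.898, -0.0, 0.0]
wrist_force: [0.1, -3.4, 4.8]
gripper_width: 0.0128
gripper_force: 60.0
```

```bash
python3 ta.py
```

```text
turn 57.21 tz 0.043 +- 0.007 clock 28.3
```

>>> drive_tool:
  commands:
    - {"offset": [0,0,0],"rot": [0,0,0.004],"grip": 0}
    - {"offset": [0,0,0],"rot": [0,0,0],"grip": 0}

```text
clock: 28.58
ee_pos: [0.4819, 0.0969, 0.1498]
eef_rot: [0.452, 0.892, -0.0, 0.0]
wrist_force: [-2.4, -4.8, 4.8]
gripper_width: 0.0125
gripper_force: 60.0
```

```bash
python3 ta.py
```

```text
turn 58.65 tz 0.051 +- 0.008 clock 29.1
```

>>> drive_tool:
  commands:
    - {"offset": [0,0,0],"rot": [0,0,0.004],"grip": 0}
    - {"offset": [0,0,0],"rot": [0,0,0],"grip": 0}

```text
clock: 29.32
ee_pos: [0.4819, 0.0969, 0.1498]
eef_rot: [0.463, 0.886, -0.0, 0.0]
wrist_force: [-0.5, -4.5, 5.3]
gripper_width: 0.0128
gripper_force: 60.0
```

```bash
python3 ta.py
python3 - <<'E'
from ik import *
t=viewer.get_image("scene")["pixels"]; w=viewer.get_image("wrist")["pixels"]
cv2.imwrite("pics/end.png",np.hstack([cv2.resize(t[200:400,360:560],(400,400),interpolation=2),cv2.resize(w,(400,400))]))
E
```

```text
turn 60.08 tz 0.146 +- 0.010 clock 29.8
```

View pics/end.png

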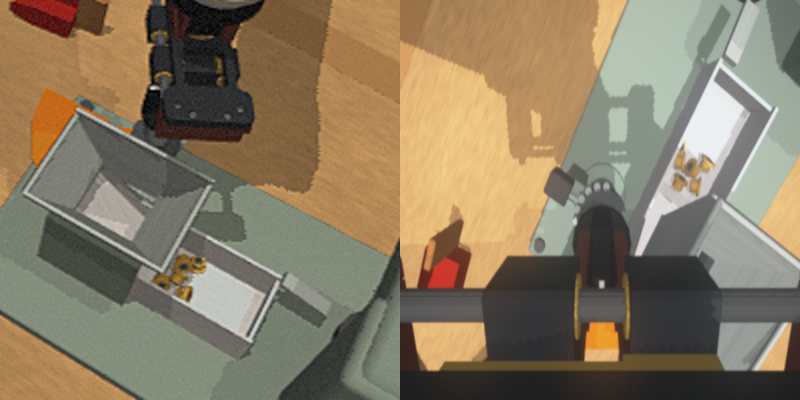

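The scene shows the hopper empty at (120,190) and a heap of eyelets in the trough at (180,270). The torque at 60.1° sits at mid-rise, as it did at 20° and 40°, so this is the third click. I'll zoom in to count the eyelets.

Run:
```python
from ik import *
t=viewer.get_image("scene")["pixels"]; w=viewer.get_image("wrist")["pixels"]
cv2.imwrite("pics/cnt.png",np.hstack([cv2.resize(t[318:358,428:468],(400,400),interpolation=2),cv2.resize(w[150:250,420:520],(400,400),interpolation=2)]))
```

```text
(no output)
```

View pics/cnt.png

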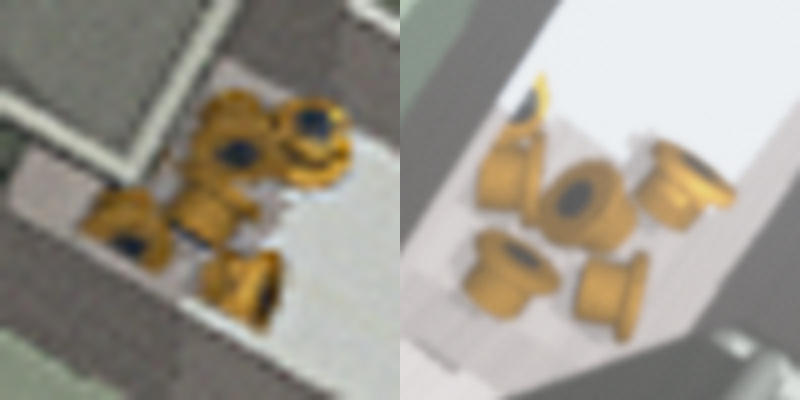

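The right crop shows six eyelets in the trough: (525,105), (510,175), (585,200), (685,180), (510,270) and (610,290). I'm handing in with the knob held.

```bash
python3 t.py; python3 -c "
from workcell import ctrl; print(ctrl.finish_job())"
```

```text
turn 60.07 tz 0.141 [0.4819 0.0969 0.1498] [-0.97 -0.02  0.14] [-0.7 -4.4  5.4] 0.0129
the job is handed in; nothing more can be done
None
```

Job handed in: all six eyelets are in the feed trough, the empty scoop stands upright where I picked it up, and the knob is still gripped at the third click (60°).

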